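# Index the drilling jig to its third stop and hold it

### The arm

A 6-joint arm with a two-finger parallel gripper is mounted at the origin on the work surface. World frame = base frame: x ahead of the robot, y to its left, z up, the work surface at z = 0. Lengths are in m, angles in rad, forces in N, time in s.
With the tool pointing down it reaches from about 0.35 to 0.725 m from the base axis. Payload 6 kg.
Tool frame: the origin (TCP) lies at the very end of the fingers, on their centre line; the grasp point (between the pads) lies 19 mm behind it; z points along the fingers, y is the line along which they close (so a half turn about z gives the same grasp; the last joint's range is limited). The gripper opens to 85 mm and grips with 20 to 120 N. Pads are 22 mm wide; open, the fingers measure 114 mm over their backs; the gripper's body (76 mm by 85 mm) begins 54 mm behind the grasp point. The pads swing forward as they close: fully open they stand 13 mm farther back than shut.
Start: joints at [-0.901, 0.04, 0.085, 0, -1.615, -0.334], TCP at [0.198, -0.566, 0.231] pointing down, gripper open.
Joint ranges: [-2.56, 2.56], [-1.29, 2.01], [-1.08, 1.49], [-3.29, 1.98], [-2.81, -0.18], [-2.99, 2.99]. Speed limits (rad/s): [2.57, 2.57, 3.01, 3.14, 3.14, 3.14].

### API

Orientations are given as a unit quaternion [x, y, z, w].
In Python, from workcell import manip gives the robot as it stands.
- The arm moves only by the tool jog_arm, never from a script. Its argument "increments" is a list of rows, each an object of numbers: "x", "y", "z": the shift along the tool's x, y, z in mm; "turn": the turn about the tool's z in rad. A call has 1 to 20 rows; each row is the pose to reach, as a shift and turn from the pose commanded when the call began, along the tool's axes at that moment; what a row does not reach only later rows make up. A row lasts 1/10 s, in which the tool goes at most 50 mm and 8.59 degrees, less where a joint would pass 70% of its speed; a pose out of reach is approached as far as the arm can. A call with a gripper value outside its range is refused whole. "gripper" is the opening in per cent of the stroke, from 0 (shut) to 100 (fully open), set as the call begins (left out, the last holds). The fingers move at their own pace and stop on an object; the grip force is fixed at half the most. Time passes only in rows, so rows that repeat a pose let the fingers close. It gives the time, the measured TCP pose, the force, the opening and the grip force at its end, in the units of the state.
- manip.get_state(): the state, without advancing time (a new reading comes with each control period).
- manip.read_camera(name): name is "scene" or "top" or "wrist"; returns a dict with "color" (400x640x3 uint8, blue, green, red), "fx", "fy", "cx", "cy" (pixels), "k1" (the pictures are not rectified: a ray, as slopes to the right and down, at radius r is drawn at 1 + k1 r^2 times it, then the intrinsics apply), "rvec" (rotation vector, rad) and "tvec" (3), from world to camera coordinates, as OpenCV has them; the wrist camera has in their place "mount" (4x4, takes a point from camera to tool coordinates, whose origin is the TCP and whose axes are the flange's). Camera axes: x right, y down, z forward; pixel columns grow to the right and rows downward; lengths in m; the calibration is good to about 2 mm. A picture is of the moment at which its call begins: read the wrist's pose just before it. There is no depth.
- manip.close_job(): hands the job in; it is judged then, once.
The state is a dict: "time": time; "q": joint angles; "dq": joint speeds; "effort": joint torques, N m; "eef_pos": TCP position; "eef_rot": TCP orientation; "force": force on the tool from outside, world axes, zero at the start; "torque": the same for the moment, N m; "finger_gap": opening from 0.0 (shut) to 1.0 (fully open); "finger_force": force on a finger pad.
Only numpy, scipy, OpenCV 4.12 (cv2) and the standard library are available. Lean on these libraries where they do the work, as an engineer would, in place of code of your own. Each camera call takes 0.05 s, during which the arm holds its last target. There are 200 camera calls.

### The job

The round blank on the dividing jig has been knocked round since its first hole was drilled at the home stop. By the black T-handle, turn it back anticlockwise (seen from above) until it meets the home stop, then turn it clockwise, counting the clicks, to the third stop, where the next hole comes under the drill bush. Finish with the gripper still closed on the handle, holding the blank still at that third stop for the drill, and leave the other things on the bench where they are.

Things in the scene. Friction and masses are not known exactly. Their poses are not given: they have to be found in the camera images.
- jig: dividing jig, fixed to the bench: plywood board 320 x 300 x 18 mm (x -155 to 165, y -150 to 150), a grey bearing, an aluminium dividing plate 220 mm across with 18 rim notches, on it the wooden blank, 200 mm across, its top 77 mm up. Origin on the turning axis at bench level, z up, x towards the drill bush. Ball plunger at -y, home stop post at +y, both lower than the blank.
- bush (a point): top centre of the steel drill bush, 24 mm across, fixed over the blank 78 mm from the turning axis on the jig's +x, 95 mm above the bench; its arm comes from a pillar 98 mm high, 135 mm from the axis
- plate (a joint): turn of plate, blank and handle together about the jig's upright axis, rad: 0 against the hard home stop, growing clockwise seen from above. A stop (click) every 0.349 rad (20 degrees): first 0.349, second 0.698, third 1.047; a notch at 0 too. A click takes about 0.15 N m, turned slowly; let go between stops, the plate drops into the nearer one and stays.
- handle: black T-handle fixed to the blank: flange 70 mm across, 6 mm thick, stem 18 mm across, on top a bar 72 mm long (x), 14 mm wide (y), 28 mm high, from 108 to 136 mm above the bench. Origin on the turning axis under the flange, 77 mm up; z up. Its x axis (end with the white line) lies along the jig's x at home: its yaw is the jig's yaw minus the joint value.
- handle_grip (a point): centre of the bar of the T-handle, on the turning axis, 122 mm above the bench: the place to grip it, fingers on the two long sides; axes as handle
- glue_bottle: glue bottle, 64 mm across, 192 mm high, standing; origin at the centre of its foot; to be left alone
- jar: jar with white lid, 72 mm across, 88 mm high, standing; origin at the centre of its foot; to be left alone
- drill: cordless drill lying on its side, about 235 mm long (x, chuck and bit to +x) and 66 mm high, its handle and battery to -y, 150 mm out; origin under the motor body; to be left alone
- offcut: wooden offcut 110 x 45 x 22 mm lying flat; origin at the centre of its underside; to be left alone

How it is judged:
On the way:
1. the plate is turned back to its home stop (value of joint plate below 0.06 rad), for 0.2 s.
At the end, for the whole second after the job is handed in: The plate stands still at its third stop (1.047 rad from home, within 0.07 rad or 4 degrees), with the gripper closed on the bar of the T-handle (more than 4 N between fingers and handle, the grasp point within 40 mm of the middle of the bar) (value of joint plate between 0.977 and 1.117 rad and velocity of joint plate between -0.05 and 0.05 rad/s and contact force between the fingers and handle above 4 N and distance between the grasp point and handle_grip below 0.04 m); the arm keeps its last pose, push and grip.
It fails at once if the glue bottle is moved (distance of glue_bottle from where it was at the start of the episode above 0.02 m).
It fails at once if the jar is moved (distance of jar from where it was at the start of the episode above 0.02 m).
It fails at once if the cordless drill is moved (distance of drill from where it was at the start of the episode above 0.02 m).
It fails at once if the offcut is moved (distance of offcut from where it was at the start of the episode above 0.02 m).
It also fails if it takes over 48 s, if anything falls off the work surface, if the arm or the gripper's body presses on something with over 40 N, if the wrist force passes 120 N, or if a joint passes its speed limit or range.

## Working session

There is one attempt and no reset: what is moved stays moved. The work goes in short steps, Python scripts to look and compute and a tool call to move; the robot and the scene stay as the last step left them, time stands still between calls to the robot, and variables do not carry over. Pictures are saved under pics/ and viewed, at most 10 in all, crops included, and the job is handed in when it is done.

Besides the shell and the picture viewer there is one more tool, called after "Call:" as a command line: name --argument value ..., lists and objects as JSON in quotes. jog_arm: Moves the arm, as the interface text tells. Its arguments: {"type":"object","properties":{"increments":{"type":"array","items":{"type":"object","properties":{"x":{"type":"number"},"y":{"type":"number"},"z":{"type":"number"},"turn":{"type":"number"}}}},"gripper":{"type":"number"}},"required":["increments"]}

```bash
mkdir -p pics
cat > h.py <<'E'
import numpy as np, cv2
from scipy.spatial.transform import Rotation as R
from workcell import manip
def cam(n):
    s=manip.get_state(); c=manip.read_camera(n)
    if "mount" in c:
        T=np.eye(4);T[:3,:3]=R.from_quat(s["eef_rot"]).as_matrix();T[:3,3]=s["eef_pos"]
        c["T"]=T@np.array(c["mount"])
    else:
        M=np.eye(4);M[:3,:3]=cv2.Rodrigues(np.array(c["rvec"],float))[0];M[:3,3]=np.ravel(c["tvec"]);c["T"]=np.linalg.inv(M)
    c["K"]=np.array([[c["fx"],0,c["cx"]],[0,c["fy"],c["cy"]],[0,0,1.]]);c["D"]=np.array([c["k1"],0,0,0,0.])
    return c
def onplane(c,px,z):
    p=cv2.undistortPoints(np.array(px,float).reshape(-1,1,2),c["K"],c["D"]).reshape(-1,2)
    d=np.c_[p,np.ones(len(p))]@c["T"][:3,:3].T; o=c["T"][:3,3]
    return o+d*((z-o[2])/d[:,2])[:,None]
E
python3 - <<'E'
from h import *
for n in("top","scene"):
    c=cam(n); cv2.imwrite(f"pics/{n}0.png",c["color"]); print(n,c["T"].round(3).tolist(),c["fx"])
print(manip.get_state())
E
```

```text
top [[0.002, -0.987, 0.159, 0.342], [-1.0, 0.0, 0.011, 0.108], [-0.011, -0.159, -0.987, 1.579], [0.0, 0.0, 0.0, 1.0]] 487.1458242529228
scene [[0.888, 0.392, -0.241, 0.97], [0.46, -0.77, 0.443, -0.59], [-0.012, -0.504, -0.864, 1.502], [0.0, 0.0, 0.0, 1.0]] 517.3279370876741
{'time': 0.1, 'q': array([-9.01279985e-01,  4.07584742e-02,  8.39155732e-02, -3.97278144e-04,
       -1.61551110e+00, -3.33707228e-01]), 'dq': array([-0.0009645 , -0.00086727,  0.00211339,  0.00310934, -0.00010483,
        0.00015637]), 'effort': array([-4.50509440e-03, -3.69344401e+01,  3.48282123e+01,  6.95166349e+00,
       -4.47478291e-03,  2.22958782e-06]), 'eef_pos': array([ 0.19769144, -0.56618222,  0.23037977]), 'eef_rot': array([-1.67125290e-01,  9.85935338e-01,  7.78314075e-04, -2.00496058e-04]), 'force': array([-0.16428175,  0.15684081,  0.32158639]), 'torque': array([ 0.01705315, -0.0031749 , -0.00320578]), 'finger_force': 0.0, 'finger_gap': 0.9985345071112215}
```

View pics/top0.png

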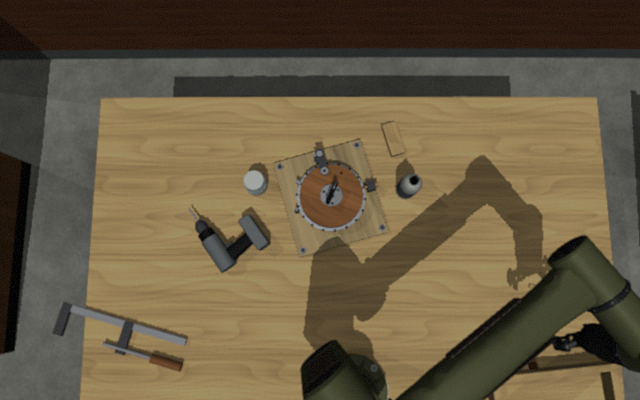

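View pics/scene0.png

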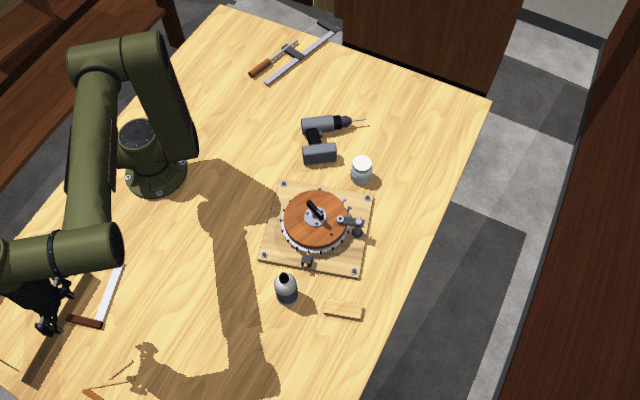

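The top view shows the blank at about (332,197), the bush arm at (321,158), the jar at (256,182), the bottle at (410,185) and the offcut at (393,139). The drill lies to the left. I'll enlarge the jig and measure it.

Run:
```python
from h import *
c=cam("top"); im=c["color"]; cv2.imwrite("pics/crop.png",cv2.resize(im[120:260,250:430],None,fx=4.2,fy=4.2,interpolation=cv2.INTER_CUBIC))
hsv=cv2.cvtColor(im,cv2.COLOR_BGR2HSV)[150:240,285:380]
def P(px,z): return onplane(c,px,z).round(4)[:,:2].tolist()
# blank: reddish saturated
m=((hsv[...,0]<13)&(hsv[...,1]>110)).astype(np.uint8)
cs=max(cv2.findContours(cv2.morphologyEx(m,cv2.MORPH_CLOSE,np.ones((5,5))),0,2)[0],key=cv2.contourArea)
e=cv2.fitEllipse(cv2.convexHull(cs)+np.array([285,150])); print("blank",e,P([e[0]],.077))
m=(cv2.cvtColor(im,6)<45).astype(np.uint8)[165:215,305:355]
for k in cv2.findContours(m,0,2)[0]:
    if cv2.contourArea(k)>25:
        r=cv2.minAreaRect(k+np.array([305,165]));b=cv2.boxPoints(r);print("dark",r,P(b,.136))
```

```text
blank ((328.6534118652344, 182.24427795410156), (9.16129207611084, 16.067073822021484), 47.81798553466797) [[0.6421, 0.0675]]
dark ((330.0517272949219, 195.1206817626953), (4.270992755889893, 16.89827537536621), 21.801406860351562) [[0.5694, 0.0806], [0.6173, 0.0615], [0.6124, 0.0496], [0.5646, 0.0687]]
```

View pics/crop.png

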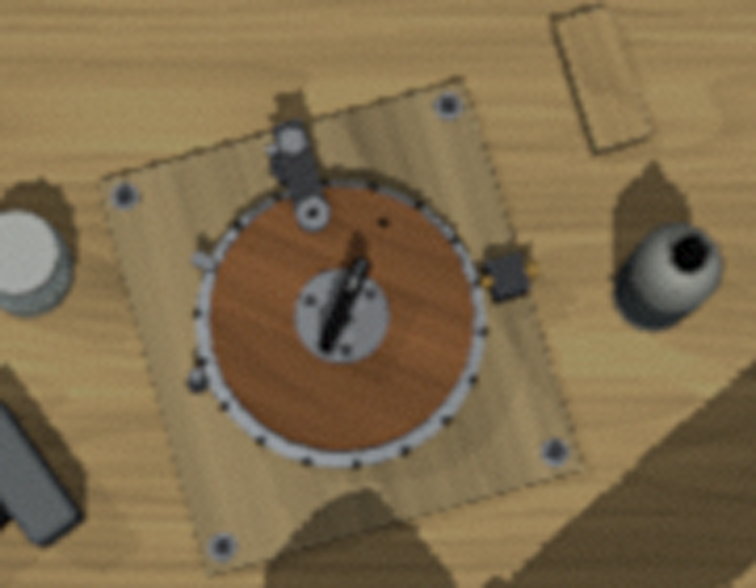

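```bash
cat >> h.py <<'E'
def C(p): return np.array(p,float)/4.2+[250-.38,120-.38]
E
python3 - <<'E'
from h import *
c=cam("top")
f=lambda p,z: onplane(c,C(p),z)[:,:2]
s=f([(124,195),(448,104),(555,452),(223,546)],.02); print("screws",s.round(3).tolist(),s.mean(0))
e=f([(209,318),(474,318),(342,184),(342,452)],.077); print("blank",e.round(3).tolist())
ctr=np.array([e[2:,0].mean(),e[:2,1].mean()]); fl=f([(342,315)],.083)[0]; print(ctr,fl)
b=f([(312,212)],.095)[0]; pl=f([(292,138)],.098)[0]; h=f([(383,222)],.077)[0]
a=f([(360,262),(329,348)],.136); print("bar",a.round(3).tolist(),a.mean(0))
an=lambda v:np.arctan2(v[1],v[0])
print("bush",b,np.hypot(*(b-ctr)),an(b-ctr),"pillar",an(pl-ctr),np.hypot(*(pl-ctr)),"hole",np.hypot(*(h-ctr)),an(h-ctr),"bar yaw",an(a[0]-a[1]),"edges",an(s[1]-s[0])+np.pi/2,an(s[0]-s[3]),an(s[1]-s[2]))
E
```

```text
screws [[0.708, 0.228], [0.781, -0.026], [0.506, -0.104], [0.434, 0.15]] [0.60732534 0.06209062]
blank [[0.6, 0.159], [0.6, -0.038], [0.703, 0.06], [0.5, 0.061]]
[0.60145947 0.06066643] [0.60161083 0.06041914]
bar [[0.631, 0.049], [0.569, 0.072]] [0.59978452 0.06023707]
bush [0.67711043 0.08264462] 0.07877886660488068 0.2827379789543858 pillar 0.2727430194123706 0.13646459559145752 hole 0.07860799725771797 -0.413176331819831 bar yaw -0.34580131880973586 edges 0.2800482269275466 0.2796157814441381 0.2767801938453699
```

The measurements agree with the given sizes: axis at (0.601, 0.0605), jig yaw 0.279, bush radius 78.8 mm and hole radius 78.6 mm. The plate is near 0.69 rad, the second stop, so the bar yaw is about -0.415. I'll move to hover above the handle at z≈0.27.

Call:
jog_arm --increments '[{"x":-15,"y":12,"z":-15,"turn":-0.07},{"x":-45,"y":35,"z":-30,"turn":-0.18},{"x":-78,"y":61,"z":-40,"turn":-0.32},{"x":-111,"y":87,"z":-40,"turn":-0.45},{"x":-144,"y":112,"z":-40,"turn":-0.58},{"x":-177,"y":138,"z":-40,"turn":-0.72},{"x":-210,"y":164,"z":-40,"turn":-0.85},{"x":-243,"y":190,"z":-40,"turn":-0.99},{"x":-276,"y":215,"z":-40,"turn":-1.12},{"x":-309,"y":241,"z":-40,"turn":-1.25},{"x":-342,"y":267,"z":-40,"turn":-1.39},{"x":-375,"y":293,"z":-40,"turn":-1.52},{"x":-408,"y":318,"z":-40,"turn":-1.66},{"x":-441,"y":344,"z":-40,"turn":-1.79},{"x":-474,"y":370,"z":-40,"turn":-1.93},{"x":-507,"y":396,"z":-40,"turn":-2.06},{"x":-540,"y":421,"z":-40,"turn":-2.19},{"x":-568,"y":443,"z":-40,"turn":-2.31},{"x":-582,"y":454,"z":-40,"turn":-2.37},{"x":-587,"y":458,"z":-40,"turn":-2.387}]' --gripper 100

```text
time: 2.2
eef_pos: [0.6015, 0.0611, 0.2699]
eef_rot: [0.978, -0.206, -0.001, 0.0]
force: [-0.5, -1.3, 0.1]
finger_gap: 0.998
finger_force: 0.0
```

Run:
```python
from h import *
s=manip.get_state();c=cam("wrist"); im=c["color"]; cv2.imwrite("pics/w1.png",im)
X=R.from_quat(s["eef_rot"]).as_matrix(); print(s["time"],s["eef_pos"],"yaw",np.arctan2(X[1,0],X[0,0]),"z",X[:,2],s["q"])
g=cv2.cvtColor(im,6); m=(g<40).astype(np.uint8)
for k in cv2.findContours(m,0,2)[0]:
    if cv2.contourArea(k)>300:
        r=cv2.minAreaRect(k);print(np.round(r[0]),np.round(r[1]),r[2],onplane(c,cv2.boxPoints(r),.136)[:,:2].round(3).tolist())
```

```text
2.2 [0.60147726 0.06105577 0.26991058] yaw -0.41582947577759044 z [-2.12562710e-03 -4.29565982e-04 -9.99997649e-01] [ 4.31898618e-01  6.21162007e-02  1.78043478e-01 -5.03159748e-04
 -1.68883384e+00  7.23010615e-01]
[318. 328.] [141. 597.] 90.0 [[0.657, 0.37], [0.409, -0.191], [0.195, -0.174], [0.501, 0.516]]
[606.  35.] [34. 68.] 78.69007110595703 [[0.645, -0.183], [0.634, -0.241], [0.606, -0.242], [0.617, -0.183]]
```

View pics/w1.png

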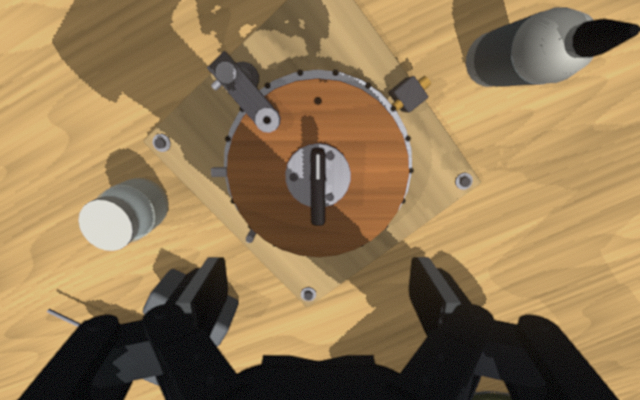

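The bar is upright in the wrist picture. Its white-line end is at (318,149), its far end at (318,223), the flange centre at (319,176) and the hole at (318,100). The fingers straddle it.

Run:
```python
from h import *
s=manip.get_state();c=cam("wrist");f=lambda p,z: onplane(c,p,z)[:,:2]
b=f([(318,149),(318,223)],.136);h=f([(318,100)],.077)[0];fl=f([(318.5,176)],.083)[0]
bl=f([(227,165),(411,165)],.065); bu=f([(266.5,120)],.095)[0]
an=lambda v:np.arctan2(v[1],v[0])
print(b,b.mean(0),an(b[0]-b[1]),fl,"hole",an(h-fl),np.hypot(*(h-fl)),"bush",bu,an(bu-fl),np.hypot(*(bu-fl)))
```

```text
[[0.63317013 0.04546546]
 [0.56961711 0.07352871]] [0.60139362 0.05949708] -0.4158232902457231 [0.59911809 0.059773  ] hole -0.4091649051990981 0.07779554114096733 bush [0.67382661 0.08245508] 0.2947633226890879 0.07807585302934279
```

Call:
jog_arm --increments '[{"x":0,"y":1,"z":10},{"x":-0.5,"y":1,"z":30},{"x":-0.5,"y":1,"z":55},{"x":-0.5,"y":1,"z":80},{"x":-0.5,"y":1,"z":105},{"x":-0.5,"y":1,"z":128},{"x":-0.5,"y":1,"z":145},{"x":-0.5,"y":1,"z":157},{"x":-0.5,"y":1,"z":164},{"x":-0.5,"y":1,"z":167},{"x":-0.5,"y":1,"z":167}]'

```text
schema error: expected keys x, y, z, turn
```

Call:
jog_arm --increments '[{"x":0},{"x":0},{"x":0},{"x":0},{"x":0},{"x":0},{"x":0},{"x":0},{"x":0},{"x":0},{"x":0},{"x":0}]' --gripper 0

```text
schema error: expected keys x, y, z, turn
```

```bash
python3 -c "
from h import *
s=manip.get_state();print(s['torque'],s['force'],s['q'],s['eef_pos'])"
```

```text
[-0.02667473  0.00182832 -0.02985688] [ 0.03516321 -0.74013293  0.2894422 ] [ 4.30359327e-01  6.00057968e-02  1.77046023e-01 -1.86989268e-04
 -1.68912234e+00  7.21561278e-01] [0.60103894 0.05976598 0.2706328 ]
```

Every row needs all four keys. The arm has settled at (0.6010, 0.0598), which is on target, so no sideways shift is needed.

Call:
jog_arm --increments '[{"x":0,"y":0,"z":10,"turn":0},{"x":0,"y":0,"z":30,"turn":0},{"x":0,"y":0,"z":55,"turn":0},{"x":0,"y":0,"z":80,"turn":0},{"x":0,"y":0,"z":105,"turn":0},{"x":0,"y":0,"z":128,"turn":0},{"x":0,"y":0,"z":145,"turn":0},{"x":0,"y":0,"z":157,"turn":0},{"x":0,"y":0,"z":164,"turn":0},{"x":0,"y":0,"z":167,"turn":0},{"x":0,"y":0,"z":167,"turn":0}]'

```text
time: 3.4
eef_pos: [0.6011, 0.0592, 0.1046]
eef_rot: [0.978, -0.208, 0.0, -0.0]
force: [-0.9, -0.2, 0.1]
finger_gap: 1.001
finger_force: 0.0
```

Call:
jog_arm --increments '[{"x":0,"y":0,"z":0,"turn":0},{"x":0,"y":0,"z":0,"turn":0},{"x":0,"y":0,"z":0,"turn":0},{"x":0,"y":0,"z":0,"turn":0},{"x":0,"y":0,"z":0,"turn":0},{"x":0,"y":0,"z":0,"turn":0},{"x":0,"y":0,"z":0,"turn":0},{"x":0,"y":0,"z":0,"turn":0},{"x":0,"y":0,"z":0,"turn":0},{"x":0,"y":0,"z":0,"turn":0},{"x":0,"y":0,"z":0,"turn":0},{"x":0,"y":0,"z":0,"turn":0}]' --gripper 0

```text
time: 4.6
eef_pos: [0.6018, 0.0609, 0.1049]
eef_rot: [0.978, -0.207, 0.001, -0.001]
force: [1.8, 4.7, 0.6]
finger_gap: 0.172
finger_force: 58.6
```

```bash
python3 -c "
from h import *
s=manip.get_state();X=R.from_quat(s['eef_rot']).as_matrix();print(s['torque'],s['force'],s['q'],s['eef_pos'],np.arctan2(X[1,0],X[0,0]))"
```

```text
[ 1.76210936e+00 -5.19697396e-01 -1.43806254e-03] [1.82449684 4.73762604 0.57112321] [ 4.30973678e-01  7.27138790e-02 -1.11195707e-01 -1.32241622e-03
 -1.38363784e+00  7.22183840e-01] [0.60180857 0.0609313  0.10485286] -0.41788468876104023
```

The bar is gripped (gap 14.6 mm, 58.6 N). I'll turn anticlockwise towards home.

Call:
jog_arm --increments '[{"x":0,"y":0,"z":0,"turn":-0.02},{"x":0,"y":0,"z":0,"turn":-0.05},{"x":0,"y":0,"z":0,"turn":-0.09},{"x":0,"y":0,"z":0,"turn":-0.13},{"x":0,"y":0,"z":0,"turn":-0.17},{"x":0,"y":0,"z":0,"turn":-0.21},{"x":0,"y":0,"z":0,"turn":-0.25},{"x":0,"y":0,"z":0,"turn":-0.29},{"x":0,"y":0,"z":0,"turn":-0.33},{"x":0,"y":0,"z":0,"turn":-0.37},{"x":0,"y":0,"z":0,"turn":-0.41},{"x":0,"y":0,"z":0,"turn":-0.45},{"x":0,"y":0,"z":0,"turn":-0.49},{"x":0,"y":0,"z":0,"turn":-0.53},{"x":0,"y":0,"z":0,"turn":-0.57},{"x":0,"y":0,"z":0,"turn":-0.61},{"x":0,"y":0,"z":0,"turn":-0.64},{"x":0,"y":0,"z":0,"turn":-0.66},{"x":0,"y":0,"z":0,"turn":-0.67},{"x":0,"y":0,"z":0,"turn":-0.67}]'

```text
time: 6.6
eef_pos: [0.6019, 0.0621, 0.1049]
eef_rot: [0.992, 0.126, 0.002, -0.002]
force: [1.8, 9.1, 1.3]
finger_gap: 0.17
finger_force: 58.6
```

```bash
cat > st.py <<'E'
from h import *
s=manip.get_state();X=R.from_quat(s['eef_rot']).as_matrix();print(s['time'],"T",s['torque'],"F",s['force'],s['q'][5],s['eef_pos'],"yaw",np.arctan2(X[1,0],X[0,0]),s['finger_force'])
E
python3 st.py
```

```text
6.6 T [ 3.11127385 -0.43970409  0.0283765 ] F [1.81283264 9.08298167 1.26111105] 1.392497424703655 [0.60194397 0.06213774 0.10487929] yaw 0.2531187996788273 58.61857831478119
```

Call:
jog_arm --increments '[{"x":0,"y":0,"z":0,"turn":-0.01},{"x":0,"y":0,"z":0,"turn":-0.02},{"x":0,"y":0,"z":0,"turn":-0.03},{"x":0,"y":0,"z":0,"turn":-0.03},{"x":0,"y":0,"z":0,"turn":-0.03}]'

```text
time: 7.1
eef_pos: [0.6019, 0.0622, 0.1049]
eef_rot: [0.99, 0.141, 0.002, -0.002]
force: [0.5, 8.8, 0.8]
finger_gap: 0.172
finger_force: 58.6
```

```bash
python3 st.py
```

```text
7.1 T [ 3.09422095 -0.4407322   0.03256653] F [0.51118831 8.810774   0.77528848] 1.422183750895952 [0.60193058 0.06220726 0.10486684] yaw 0.2828230395032244 58.62567186355591
```

Call:
jog_arm --increments '[{"x":0,"y":0,"z":0,"turn":-0.01},{"x":0,"y":0,"z":0,"turn":-0.02},{"x":0,"y":0,"z":0,"turn":-0.03},{"x":0,"y":0,"z":0,"turn":-0.03},{"x":0,"y":0,"z":0,"turn":-0.03}]'

```text
time: 7.6
eef_pos: [0.6019, 0.0622, 0.1049]
eef_rot: [0.988, 0.156, 0.002, -0.002]
force: [1.2, 9.9, 0.7]
finger_gap: 0.172
finger_force: 58.6
```

```bash
python3 st.py
python3 - <<'E'
from h import *
c=cam("top"); cv2.imwrite("pics/crop2.png",cv2.resize(c["color"][120:260,250:430],None,fx=4.2,fy=4.2,interpolation=cv2.INTER_CUBIC))
cv2.imwrite("pics/w2.png",cam("wrist")["color"])
E
```

```text
7.6 T [ 3.21451878 -0.41848226 -0.27439866] F [1.22917851 9.930114   0.74596665] 1.4517522416426767 [0.60191662 0.06224806 0.10488793] yaw 0.3123273745471272 58.63732695579529
```

View pics/w2.png

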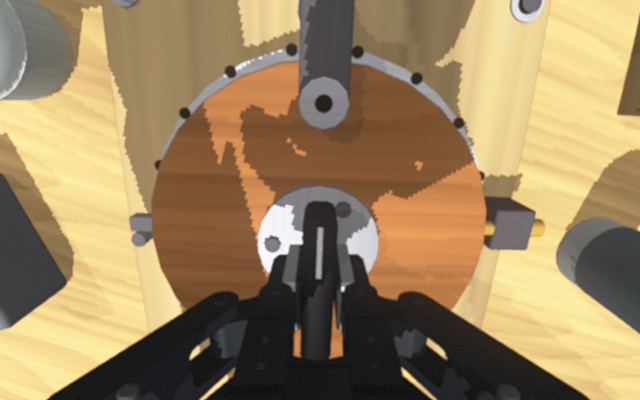

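The wrist view shows the bush at (324,103) with the first hole hidden beneath it, and the plate's pin against the home stop at (140,228). Torque has risen to -0.27 N m, so the plate is hard on home. Next I'll turn clockwise stop by stop.

Call:
jog_arm --increments '[{"x":0,"y":0,"z":0,"turn":0.02},{"x":0,"y":0,"z":0,"turn":0.05},{"x":0,"y":0,"z":0,"turn":0.08},{"x":0,"y":0,"z":0,"turn":0.12},{"x":0,"y":0,"z":0,"turn":0.16},{"x":0,"y":0,"z":0,"turn":0.2},{"x":0,"y":0,"z":0,"turn":0.24},{"x":0,"y":0,"z":0,"turn":0.28},{"x":0,"y":0,"z":0,"turn":0.32},{"x":0,"y":0,"z":0,"turn":0.35},{"x":0,"y":0,"z":0,"turn":0.37},{"x":0,"y":0,"z":0,"turn":0.375},{"x":0,"y":0,"z":0,"turn":0.375}]'

```text
time: 9.0
eef_pos: [0.602, 0.0615, 0.1049]
eef_rot: [1.0, -0.031, 0.001, -0.002]
force: [1.8, 6.2, 0.9]
finger_gap: 0.167
finger_force: 58.6
```

```bash
python3 st.py
```

```text
9.0 T [ 2.42788946 -0.63843577 -0.09027411] F [1.81395932 6.18586029 0.93258825] 1.076969764873031 [0.60198403 0.06154536 0.1048939 ] yaw -0.06279430430205928 58.58923673629761
```

Call:
jog_arm --increments '[{"x":0,"y":0,"z":0,"turn":0.02},{"x":0,"y":0,"z":0,"turn":0.05},{"x":0,"y":0,"z":0,"turn":0.08},{"x":0,"y":0,"z":0,"turn":0.12},{"x":0,"y":0,"z":0,"turn":0.16},{"x":0,"y":0,"z":0,"turn":0.2},{"x":0,"y":0,"z":0,"turn":0.24},{"x":0,"y":0,"z":0,"turn":0.28},{"x":0,"y":0,"z":0,"turn":0.31},{"x":0,"y":0,"z":0,"turn":0.335},{"x":0,"y":0,"z":0,"turn":0.35},{"x":0,"y":0,"z":0,"turn":0.35},{"x":0,"y":0,"z":0,"turn":0.35}]'

```text
time: 10.3
eef_pos: [0.6018, 0.061, 0.1049]
eef_rot: [0.979, -0.205, 0.001, -0.001]
force: [2.0, 4.9, 1.9]
finger_gap: 0.176
finger_force: 58.6
```

```bash
python3 st.py
```

```text
10.3 T [ 1.79170079 -0.57040464 -0.01922384] F [1.97036477 4.90285904 1.87020784] 0.7270761443750896 [0.60181859 0.06095206 0.10485941] yaw -0.41298816933653043 58.61709952354431
```

Call:
jog_arm --increments '[{"x":0,"y":0,"z":0,"turn":0.02},{"x":0,"y":0,"z":0,"turn":0.05},{"x":0,"y":0,"z":0,"turn":0.08},{"x":0,"y":0,"z":0,"turn":0.12},{"x":0,"y":0,"z":0,"turn":0.16},{"x":0,"y":0,"z":0,"turn":0.2},{"x":0,"y":0,"z":0,"turn":0.24},{"x":0,"y":0,"z":0,"turn":0.28},{"x":0,"y":0,"z":0,"turn":0.31},{"x":0,"y":0,"z":0,"turn":0.335},{"x":0,"y":0,"z":0,"turn":0.35},{"x":0,"y":0,"z":0,"turn":0.35},{"x":0,"y":0,"z":0,"turn":0.35}]'

```text
time: 11.6
eef_pos: [0.6015, 0.0604, 0.1049]
eef_rot: [0.928, -0.373, 0.0, -0.001]
force: [0.2, 4.9, 2.3]
finger_gap: 0.17
finger_force: 58.8
```

```bash
python3 st.py
python3 - <<'E'
from h import *
cv2.imwrite("pics/w3.png",cam("wrist")["color"])
E
```

```text
11.6 T [ 1.92678092 -0.06705422 -0.09586201] F [0.2035905  4.92740443 2.31700408] 0.37686728813828807 [0.60146289 0.06038023 0.10487596] yaw -0.7634780909454455 58.78832995891571
```

View pics/w3.png

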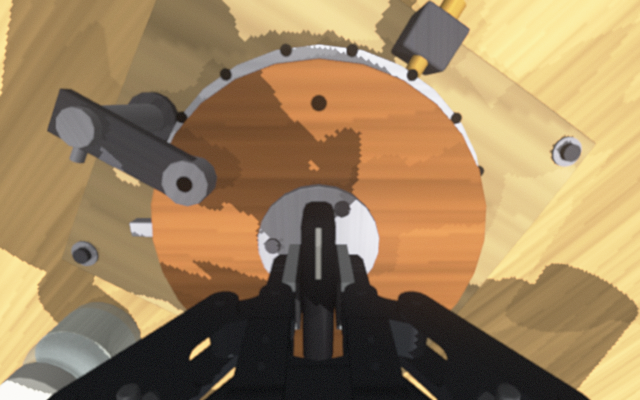

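The first hole is at (319,103), the bush centre at (184,184), and the plunger ball at (416,66) sits at a notch at (412,74). I'll check the angle numerically.

```bash
python3 - <<'E'
from h import *
c=cam("wrist");h=onplane(c,[(319,103)],.077)[0,:2];b=onplane(c,[(184,184)],.095)[0,:2]
an=lambda v:np.arctan2(v[1],v[0])
for o in ([.6010,.0600],[.602,.062]):
    o=np.array(o);print(np.hypot(*(h-o)),np.hypot(*(b-o)),an(b-o),an(h-o),an(b-o)-an(h-o))
E
python3 st.py
```

```text
0.07561901549478335 0.07645876549387061 0.29999519538282066 -0.7744747850336842 1.0744699804165048
0.07633260211704229 0.0749298062830792 0.2784378821163502 -0.8023684197726744 1.0808063018890246
11.7 T [ 1.86315797 -0.07607484 -0.01121554] F [0.17697522 5.72310804 2.06292333] 0.37688797532665574 [0.60145877 0.06037969 0.10486708] yaw -0.7634409677730767 58.78904163837433
```

The measured turn is 1.04–1.08 rad, the yaw is one stop (0.346 rad) from the gripped second stop, and torque is near zero. The plate is seated at the third stop, so I'm handing in.

```bash
python3 -c "
from workcell import manip
print(manip.close_job())"
```

```text
the job is handed in; nothing more can be done
None
```

The blank went back to the home stop, then clockwise to the third stop (measured 1.04–1.08 rad against 1.047), and I handed it in at about 12 s with the gripper holding the handle at about 59 N; the hand-in returned no verdict.

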